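Find the worn roller and ring its pin

ROBOT

A 6-joint arm with a two-finger parallel gripper is mounted at the origin on the work surface. World frame = base frame: x ahead of the robot, y to its left, z up, the work surface at z = 0. Lengths are in m, angles in degrees, forces in N, time in s.
With the tool pointing down it reaches from about 0.375 to 0.825 m from the base axis. Payload 5.5 kg.
Tool frame: the origin (TCP) lies at the very end of the fingers, on their centre line; the grasp point (between the pads) lies 19 mm behind it; z points along the fingers, y is the line along which they close (so a half turn about z gives the same grasp; the last joint's range is limited). The gripper opens to 85 mm and grips with 20 to 120 N. Pads are 22 mm wide; open, the fingers measure 114 mm over their backs; the gripper's body (76 mm by 85 mm) begins 54 mm behind the grasp point. The pads swing forward as they close: fully open they stand 13 mm farther back than shut.
Start: joints at [74.599, 17.962, -2.699, 69.339, 0, 90], TCP at [0.159, 0.578, 0.231] pointing down, gripper open.
Joint ranges: [-152.73, 152.73], [-39.44, 99.34], [-58.76, 71.6], [-118.89, 123.64], [-81.53, 83.1], [-180, 180]. Speed limits (degrees/s): [136.94, 136.94, 172.46, 180, 180, 180].

INTERFACE

Orientations are given as [roll, pitch, yaw] about the fixed x, y, z axes, in that order (R = Rz(yaw) Ry(pitch) Rx(roll)).
In Python, from workcell import * gives the robot as it stands. The module is installed in compiled form; this text tells all that it offers. Calls block until the motion is done:
- move_ptp(position, orientation): joint-space move of the TCP to a pose.
- move_linear(position, rotation=None, max_speed=0.15, max_force=None): straight line of the TCP; rotation=None keeps the orientation; max_speed is the mean speed in m/s. With max_force (N) it stops when the force on the tool has changed by that much, and returns True; else False.
- goto_joints(angles): joint-space move.
- gripper_to(opening, strength=None): opening from 0.0 (shut) to 1.0 (fully open); strength is the grip in N (None keeps the last); returns when the fingers have stopped.
- dwell(seconds).
- solve_ik(position, orientation): joint angles nearest the present ones, or None.
- grab_frame(name): name is "side" or "top" or "wrist"; returns a dict with "color" (420x560x3 uint8, red, green, blue), "intrinsics" (3x3 intrinsics, pixels), "extrinsics" (4x4, takes a point from camera to world coordinates). Camera axes: x right, y down, z forward; pixel columns grow to the right and rows downward; lengths in m; the calibration is good to about 2 mm. A picture is of the moment at which its call begins. There is no depth.
A pose or a line that the arm cannot do raises IKError and nothing moves.
- hand_in(): hands the job in; it is judged then, once.
Readings, each from a call of its own:
- read_time(): time.
- read_joint_positions(): joint angles.
- read_qvel(): joint speeds.
- read_effort(): joint torques, N m.
- read_ee_pos(): TCP position.
- read_ee_rot(): TCP orientation.
- read_ft_force(): force on the tool from outside, world axes, zero at the start.
- read_ft_torque(): the same for the moment, N m.
- read_grip_width(): opening from 0.0 (shut) to 1.0 (fully open).
- read_grip_force(): force on a finger pad.
Only numpy, scipy, OpenCV 4.12 (cv2) and the standard library are available. Lean on these libraries where they do the work, as an engineer would, in place of code of your own. Each camera call takes 0.05 s, during which the arm holds its last target. There are 200 camera calls.

TASK

One of the three roller wheels has a worn bearing. Find it by rocking the wheels on their axles: with closed fingertips (no pinching) push the top of the tyre first to the robot's left and then to its right, each time until it comes up against its stop and you feel about 6 N, never more than 15 N. Then slip the loose steel ring over the pin of the worn wheel's stand, right down flat on the base plate, let go, and leave everything else on the table where it is.

Things in the scene. Friction and masses are not known exactly. Their poses are not given: they have to be found in the camera images.
- stand_a: One of three alike roller stands fixed in a row, about 0.18 m apart in y; names tell neither place nor wear. Origin under the wheel's centre, at table height; x away from the robot (yaw to 0.2), y left along the axle. Base plate 10 mm thick, x -55..55, y -40..40 mm; tongue 50 mm wide to x = 195. Fork cheeks outside the wheel, y 33..39 either side, top z = 130 mm; axle z = 115 mm.
- stand_a_wheel: The wheel of this stand: rubber tyre, 160 mm diameter, 36 mm wide; origin at its centre, z = 115 mm, y along the axle. It does not spin; it only rocks sideways about its centre, to a firm stop each way. Its top moves about 1 mm either way if sound, 8 to 13 mm if worn (not the same both ways). Within the play it takes about 1 N and stays where left; the stop itself is hard and gives way under 0.1 mm per N.
- stand_a_top (a point): Top of this stand's wheel, midway in its 36 mm width, z = 195 mm; moves with the wheel. Starts within 1 mm of upright (straight above the stand's origin) on every stand.
- stand_a_pin (a point): Top of the steel pin of stand_a: upright, 14 mm diameter with a tapered tip, 60 mm above the table, 50 mm above the base plate; 160 mm beyond the wheel's centre along the stand's x.
- stand_b: One of three alike roller stands fixed in a row, about 0.18 m apart in y; names tell neither place nor wear. Origin under the wheel's centre, at table height; x away from the robot (yaw to 0.2), y left along the axle. Base plate 10 mm thick, x -55..55, y -40..40 mm; tongue 50 mm wide to x = 195. Fork cheeks outside the wheel, y 33..39 either side, top z = 130 mm; axle z = 115 mm.
- stand_b_wheel: The wheel of this stand: rubber tyre, 160 mm diameter, 36 mm wide; origin at its centre, z = 115 mm, y along the axle. It does not spin; it only rocks sideways about its centre, to a firm stop each way. Its top moves about 1 mm either way if sound, 8 to 13 mm if worn (not the same both ways). Within the play it takes about 1 N and stays where left; the stop itself is hard and gives way under 0.1 mm per N.
- stand_b_top (a point): Top of this stand's wheel, midway in its 36 mm width, z = 195 mm; moves with the wheel. Starts within 1 mm of upright (straight above the stand's origin) on every stand.
- stand_b_pin (a point): Top of the steel pin of stand_b: upright, 14 mm diameter with a tapered tip, 60 mm above the table, 50 mm above the base plate; 160 mm beyond the wheel's centre along the stand's x.
- stand_c: One of three alike roller stands fixed in a row, about 0.18 m apart in y; names tell neither place nor wear. Origin under the wheel's centre, at table height; x away from the robot (yaw to 0.2), y left along the axle. Base plate 10 mm thick, x -55..55, y -40..40 mm; tongue 50 mm wide to x = 195. Fork cheeks outside the wheel, y 33..39 either side, top z = 130 mm; axle z = 115 mm.
- stand_c_wheel: The wheel of this stand: rubber tyre, 160 mm diameter, 36 mm wide; origin at its centre, z = 115 mm, y along the axle. It does not spin; it only rocks sideways about its centre, to a firm stop each way. Its top moves about 1 mm either way if sound, 8 to 13 mm if worn (not the same both ways). Within the play it takes about 1 N and stays where left; the stop itself is hard and gives way under 0.1 mm per N.
- stand_c_top (a point): Top of this stand's wheel, midway in its 36 mm width, z = 195 mm; moves with the wheel. Starts within 1 mm of upright (straight above the stand's origin) on every stand.
- stand_c_pin (a point): Top of the steel pin of stand_c: upright, 14 mm diameter with a tapered tip, 60 mm above the table, 50 mm above the base plate; 160 mm beyond the wheel's centre along the stand's x.
- ring: Loose plain steel ring lying flat on the table left of the stands: outer diameter 46 mm, hole 28 mm, 22 mm high, 0.13 to 0.25 kg. Origin: centre of its underside.
- hammer: Hammer lying on the table beyond the stands, right; bystander. Origin under its middle.
- clamp: Blue screw clamp, 300 mm long, wooden handle, lying beyond the stands, left; bystander. Origin under its bar.
- brush: Brush lying left of the stands; bystander. Origin under its middle.
- tube: Offcut of square steel tube 90 x 50 x 50 mm, left beyond the ring; bystander. Origin under its middle.
- disc: Red grinding disc, 115 mm diameter, 6 mm thick, flat on the table right of the stands; bystander. Origin under its centre.
- spray: Grey can, 66 mm diameter, 190 mm high, standing right of the stands; bystander. Origin under its centre.
- stub: Steel round-bar stub, 32 mm diameter, 50 mm high, standing left of the stands, beyond the ring; bystander. Origin under its centre.
There are look-alikes about, which are no part of the job. Leave any purple or red look-alike of the ring alone.

How it is judged:
By the outcome, as a careful person would: the job done as asked, in the order asked, and still so for the second after the job is handed in, with the robot touching nothing.
It also fails if it takes over 61 s, if anything falls off the work surface, if the arm or the gripper's body presses on something with over 40 N, if the wrist force passes 120 N, or if a joint passes its speed limit or range.

## Working session

There is one attempt and no reset: what is moved stays moved. The work goes in short steps, each a Python script; the robot and the scene stay as the last script left them, time stands still between calls to the robot, and variables do not carry over. Pictures are saved under pics/ and viewed, at most 10 in all, crops included, and the job is handed in when it is done.

```bash
mkdir -p pics; cat > h.py <<'E'
from workcell import *
import numpy as np, cv2
def snap(n,f,crop=None,s=1):
    d=grab_frame(n); np.savez('pics/'+f+'.npz',**d)
    im=d['color'][:,:,::-1]
    if crop: im=im[crop[1]:crop[3],crop[0]:crop[2]]
    cv2.imwrite('pics/'+f+'.png',cv2.resize(im,None,fx=s,fy=s,interpolation=cv2.INTER_CUBIC)); return d
def pix2w(d,u,v,z):
    K,T=d['intrinsics'],d['extrinsics']; r=T[:3,:3]@np.linalg.solve(K,[u,v,1.]); o=T[:3,3]
    return o+r*(z-o[2])/r[2]
def w2pix(d,p):
    K,T=d['intrinsics'],d['extrinsics']; c=K@(T[:3,:3].T@(np.array(p)-T[:3,3])); return c[:2]/c[2]
E
python3 - <<'E'
from h import *
for n in('top','side'):
    d=snap(n,n+'0',None,1.42); print(n,d['intrinsics'][0,0],d['extrinsics'].round(3).tolist())
print(read_time(),read_ee_rot(),read_ft_force())
E
```

```text
top 394.1234574809956 [[-0.002, -0.998, 0.069, 0.447], [-1.0, 0.003, 0.015, 0.038], [-0.015, -0.069, -0.997, 1.356], [0.0, 0.0, 0.0, 1.0]]
side 430.29417792075907 [[-0.98, -0.095, 0.176, 0.342], [-0.198, 0.563, -0.803, 1.006], [-0.023, -0.821, -0.57, 0.818], [0.0, 0.0, 0.0, 1.0]]
0.1 [-1.79914651e+02  1.41729375e-03  1.64596874e+02] [ 0.1030995  -0.22685434 -0.81592433]
```

View pics/top0.png

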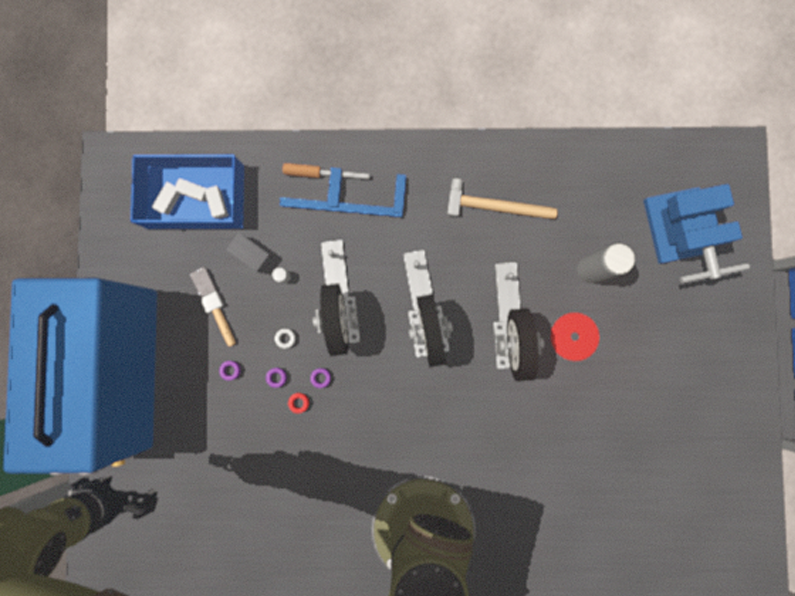

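View pics/side0.png

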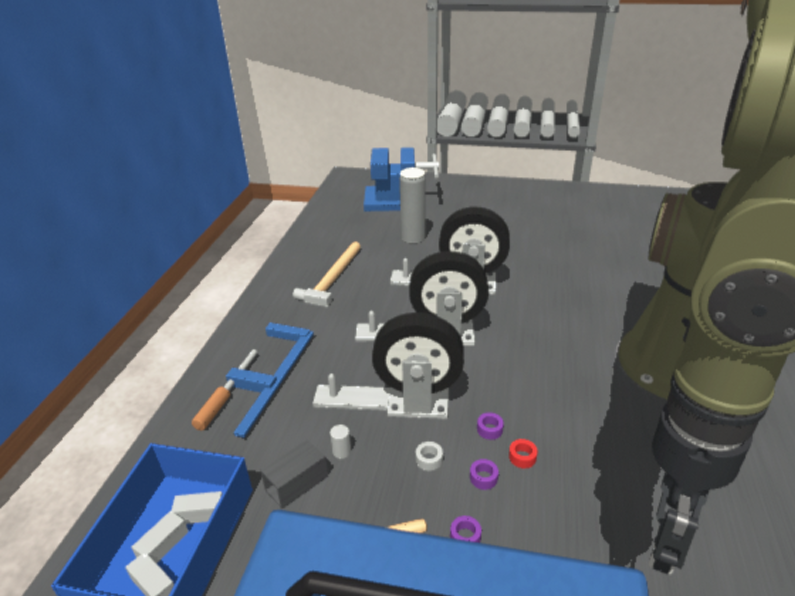

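The top view shows the steel ring candidate at (285,338) and the stub at (280,274). The purple rings are at (230,370), (276,377) and (320,378), and the red ring is at (298,403). The stands are at about (337,320), (430,330) and (520,345). By the description I choose the plain ring at (285,338), and I'll check it in an enlarged crop.

```bash
python3 - <<'E'
from h import *
im=np.load('pics/top0.npz')['color'][:,:,::-1][155:285,185:395]
cv2.imwrite('pics/topcrop.png',cv2.resize(im,None,fx=3.8,fy=3.8,interpolation=cv2.INTER_CUBIC))
E
```

```text
(no output)
```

View pics/topcrop.png

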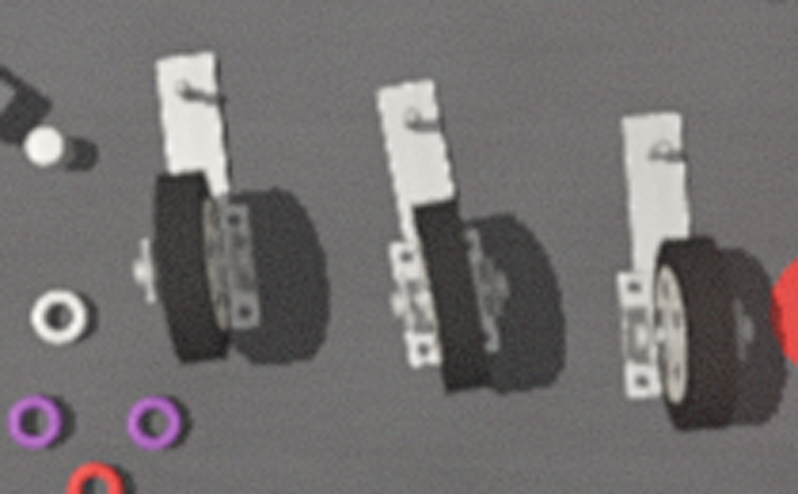

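The crop shows one plain light-steel ring at crop (60,317). Purple rings are at (36,421) and (155,421), red is at (96,485), and the solid stub is at (45,146). Next I fit the stand poses from the plate and tongue corners.

```bash
cat > fit.py <<'E'
from h import *
from scipy.optimize import least_squares
def fit(d,C,f,o):
    P=np.array([c[0] for c in C],float)/1000; Q=np.array([c[1] for c in C],float)/f+o
    def tr(q): c,s=np.cos(q[2]),np.sin(q[2]); return P@np.array([[c,s,0],[-s,c,0],[0,0,1]])+[q[0],q[1],0]
    r=lambda q:np.concatenate([w2pix(d,p)-b for p,b in zip(tr(q),Q)])
    s=least_squares(r,[.5,0,.1]); return s.x,s.fun
E
python3 - <<'E'
from fit import *
d=dict(np.load('pics/top0.npz'))
S=dict(L=[((195,25,10),(156,61)),((195,-25,10),(213,52)),((-55,-40,10),(259,327)),((160,0,60),(183,88))],
M=[((195,25,10),(377,90)),((195,-25,10),(433,80)),((55,40,10),(390,243)),((-55,40,10),(411,367)),((160,0,60),(411,115))],
R=[((195,25,10),(622,118)),((195,-25,10),(681,113)),((55,40,10),(616,273)),((-55,40,10),(628,397)),((160,0,60),(657,148))])
res={}
for k,C in S.items():
    q,e=fit(d,C,3.8,np.array([185,155])-.37); res[k]=q; print(k,q.round(4),e.round(1))
np.savez('stands.npz',**res)
print('ring',pix2w(d,185+60/3.8-.4,155+317/3.8-.4,.022).round(4))
E
```

```text
L [0.4922 0.1976 0.1142] [ 0.5 -0.1 -0.2  0.6  0.  -0.2 -0.3 -0.3]
M [ 0.4681 -0.0142  0.1784] [ 0.1 -0.  -0.3 -0.  -0.3  0.4  0.1 -0.4  0.4  0. ]
R [ 0.4366 -0.2128  0.0661] [-0.2 -0.1 -1.2  0.2  0.3  0.1 -0.3 -0.1  1.4 -0.1]
ring [0.4508 0.3284 0.022 ]
```

```bash
cat > probe.py <<'E'
from h import *
import sys
Z=.182
def probe(k):
    q=np.load('stands.npz')[k]; x0,y0,a=q; n=np.array([-np.sin(a),np.cos(a),0]); O=np.array([x0,y0,0])
    rot=[180,0,np.degrees(a)+90]
    P=lambda o,z=Z:(O+n*o+[0,0,z]).tolist()
    off=lambda:(np.array(read_ee_pos())-O)@n
    def push(o1):
        dwell(.15); f0=np.array(read_ft_force())
        hit=move_linear(P(o1),max_speed=.012,max_force=5)
        print(k,'hit',hit,'off mm',round(off()*1e3,1),'dF',((np.array(read_ft_force())-f0)).round(1),'t',read_time())
        return off()
    move_ptp(P(-.039,.235),rot)
    move_linear(P(-.039),max_speed=.25); p1=push(-.010)
    b=p1-.006; move_linear(P(b),max_speed=.1); move_linear(P(b,.215),max_speed=.25)
    c=p1+.058+.008; move_linear(P(c,.215),max_speed=.25); move_linear(P(c),max_speed=.25); p2=push(c-.036)
    print('travel beyond 58mm:',round((58-(p2-p1)*1e3),1))
    move_linear(P(p2+.006),max_speed=.1); move_linear(P(p2+.006,.235),max_speed=.25); print(read_time())
if __name__=='__main__':
    if read_grip_width()>.05: gripper_to(0,40)
    if sys.argv[1]=='L': q=read_ee_pos(); move_ptp([.32,.40,.27],[180,0,130])
    probe(sys.argv[1])
E
python3 probe.py L
```

```text
L hit True off mm -18.9 dF [ 0.4 -1.   0. ] t 5.0833
L hit True off mm 20.3 dF [-0.7  2.3  1.5] t 8.55
travel beyond 58mm: 18.8
9.1583
```

L is clearly worn, with about 19 mm of total travel. The residual force was low, though, so I'll repeat the left and right pushes, creeping up to a measured ~6 N at each stop.

```bash
python3 - <<'E'
from h import *
Z=.182; k='L'
q=np.load('stands.npz')[k]; x0,y0,a=q; n=np.array([-np.sin(a),np.cos(a),0]); O=np.array([x0,y0,0])
P=lambda o,z=Z:(O+n*o+[0,0,z]).tolist()
off=lambda:(np.array(read_ee_pos())-O)@n
def push(o0,o1,s):
    dwell(.2); f0=np.array(read_ft_force())@n
    hit=move_linear(P(o1),max_speed=.02,max_force=4.5)
    o=off(); L=[]
    for i in range(25):
        f=abs(np.array(read_ft_force())@n-f0); L.append((round(off()*1e3,2),round(f,1)))
        if f>=5.7: break
        o+=s*.00015; move_linear(P(o),max_speed=.006); dwell(.03)
    print(hit,L,read_time())
    return off()
o=off()
move_linear(P(-.048,.225),max_speed=.3); move_linear(P(-.048),max_speed=.25)
# approach quickly through air: tyre now leans right, face contact about -38
p1=push(-.048,-.012,1)
b=p1-.006; move_linear(P(b),max_speed=.1); move_linear(P(b,.215),max_speed=.25)
c=p1+.064; move_linear(P(c,.215),max_speed=.25); move_linear(P(c),max_speed=.25)
p2=push(c,c-.036,-1)
move_linear(P(p2+.006),max_speed=.1); move_linear(P(p2+.006,.235),max_speed=.25); print(p1,p2,read_time())
E
```

```text
True [(np.float64(-18.9), np.float64(0.9)), (np.float64(-18.88), np.float64(1.4)), (np.float64(-18.85), np.float64(1.6)), (np.float64(-18.77), np.float64(3.8)), (np.float64(-18.74), np.float64(4.9)), (np.float64(-18.69), np.float64(5.3)), (np.float64(-18.69), np.float64(5.4)), (np.float64(-18.69), np.float64(6.4))] 13.4417
True [(np.float64(20.25), np.float64(1.5)), (np.float64(20.21), np.float64(1.4)), (np.float64(20.2), np.float64(2.7)), (np.float64(20.15), np.float64(4.0)), (np.float64(20.08), np.float64(4.6)), (np.float64(20.09), np.float64(5.3)), (np.float64(20.09), np.float64(5.9))] 17.8
-0.01868593772393427 0.020092154123656572 18.4083
```

At 6 N both stops are firm, with 10 mm and 9 mm of travel, so the left stand's wheel is the worn one. Now the ring.

```bash
python3 - <<'E'
from h import *
move_ptp([.451,.328,.16],[180,0,96.5]); gripper_to(.9,40); dwell(.2)
d=snap('wrist','w1',None,1.42); print(read_time(),read_ee_pos(),w2pix(d,[.4508,.3284,.022])*1.42)
E
```

```text
19.975 [0.45099038 0.32802533 0.15998074] [405.85091067 294.07247327]
```

View pics/w1.png

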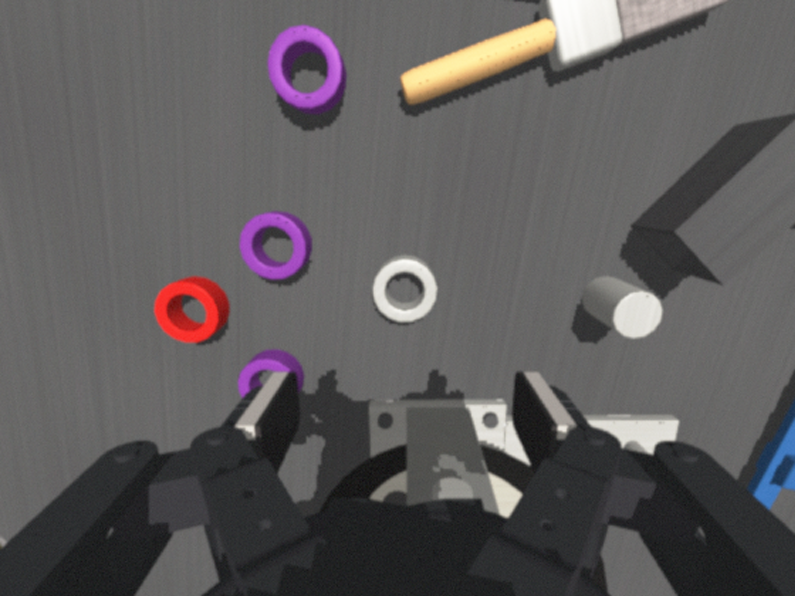

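The wrist view shows the steel ring at (405,290), the purple rings at (306,67), (275,246) and (270,375), the red ring at (192,310), and the stub at (632,310). The ring is about 3 mm from the prediction, and I'll correct for that and grasp it.

```bash
python3 - <<'E'
from h import *
d=dict(np.load('pics/w1.npz')); r=pix2w(d,405/1.42-.15,290.5/1.42-.15,.022); print(r)
move_linear([r[0],r[1],.03],max_speed=.25); print(move_linear([r[0],r[1],.004],max_speed=.08,max_force=10))
gripper_to(0,40); print(read_grip_width(),read_grip_force())
move_linear([r[0],r[1],.12],max_speed=.25); 
a=np.load('stands.npz')['L']; pin=a[:2]+.16*np.array([np.cos(a[2]),np.sin(a[2])]); print(pin)
move_ptp([pin[0],pin[1],.12],[180,0,96.5]); dwell(.2)
d=snap('wrist','w2',None,1.42); print(read_grip_width(),read_time(),w2pix(d,[*pin,.06])*1.42)
snap('side','s2',(210,200,350,305),5.7)
E
```

```text
[0.4497445  0.33104309 0.022     ]
False
0.5211550160751284 40.2896773070097
[0.65116658 0.21580672]
0.516714960405412 23.3167 [408.18328719 334.23170541]
```

View pics/w2.png

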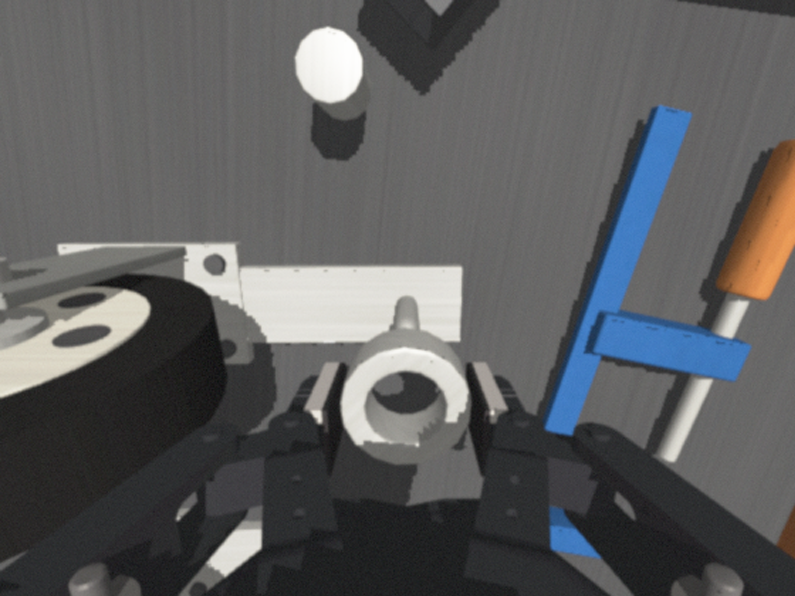

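View pics/s2.png

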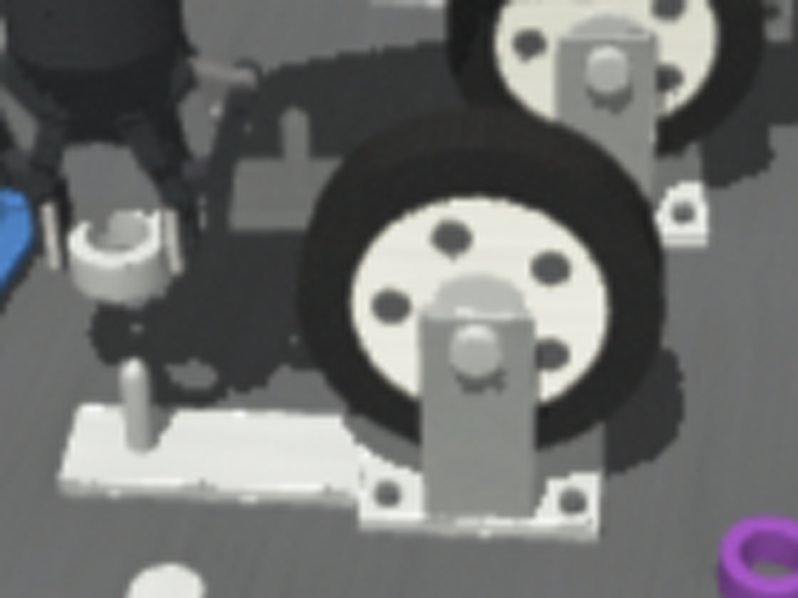

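The ring is held level between the pads, with its top face at about (405,401). The pin base is at about (405,302), on the tongue's midline, and the pin top is hidden behind the ring, where it was predicted. I'll refit the stand from this view and work out the ring's offset in the hand.

```bash
python3 - <<'E'
from fit import *
d=dict(np.load('pics/w2.npz'))
C=[((195,25,10),(462,266)),((195,-25,10),(461,341)),((55,40,10),(238,243)),((-55,40,10),(58,244)),((55,25,10),(241,267))]
q,e=fit(d,C,1.42,-.15); print(q,e.round(1))
pin=q[:2]+.16*np.array([np.cos(q[2]),np.sin(q[2])]); print('pin',pin, w2pix(d,[*pin,.01])*1.42,w2pix(d,[*pin,.06])*1.42)
t=np.array(read_ee_pos()); print(t)
for u in((404.5,401),(405.5,404)): print('ring-tcp',(pix2w(d,u[0]/1.42-.15,u[1]/1.42-.15,t[2]+.018)-t).round(4))
s=dict(np.load('pics/s2.npz')); 
print('side pin px',np.array([133/5.7+210,363/5.7+200]), w2pix(s,[*pin,.06]), w2pix(s,[.6512,.2158,.06]))
print('ring top side',pix2w(s,210+118/5.7,200+236/5.7,t[2]+.018)-t)
E
```

```text
[0.492268   0.19852948 0.12064389] [ 1.5  0.   0.4  0.2 -0.8  0.  -0.1 -0.1 -0.9  0.1]
pin [0.65110501 0.21778571] [407.94099388 304.7254819 ] [408.50995019 330.67985192]
[0.6504582  0.21691438 0.12042248]
ring-tcp [-0.0016  0.0031  0.018 ]
ring-tcp [-0.0012  0.002   0.018 ]
side pin px [233.33333333 263.68421053] [232.65947524 263.26140832] [232.84674993 262.74611917]
ring top side [-0.00318374  0.00632328  0.018     ]
```

```bash
python3 - <<'E'
from h import *
x,y=.651,.2150
move_linear([x,y,.076],max_speed=.1); dwell(.15); f0=np.array(read_ft_force())
h=move_linear([x,y,.011],max_speed=.04,max_force=7); print(h,read_ee_pos(),(np.array(read_ft_force())-f0).round(1),read_time())
E
```

```text
True [0.6508623  0.21494755 0.01502778] [-1.2  0.5  5.8] 25.4833
```

```bash
python3 - <<'E'
from h import *
gripper_to(.75); move_linear([.651,.2150,.14],max_speed=.15)
move_linear([.651,.2150,.2],max_speed=.25); dwell(.2); print(read_time())
snap('wrist','w3',(150,120,420,320),2.9); snap('side','s3',(180,190,380,340),4)
E
```

```text
27.3917
```

View pics/s3.png

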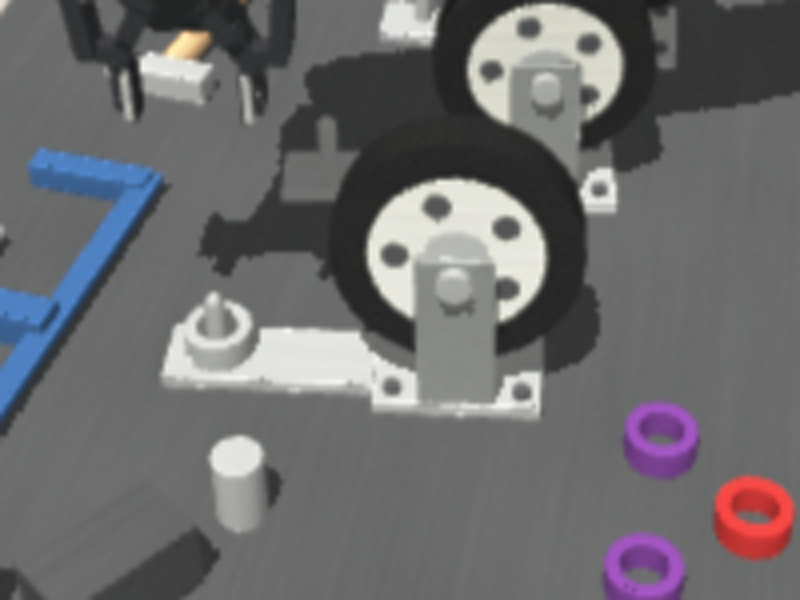

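View pics/w3.png

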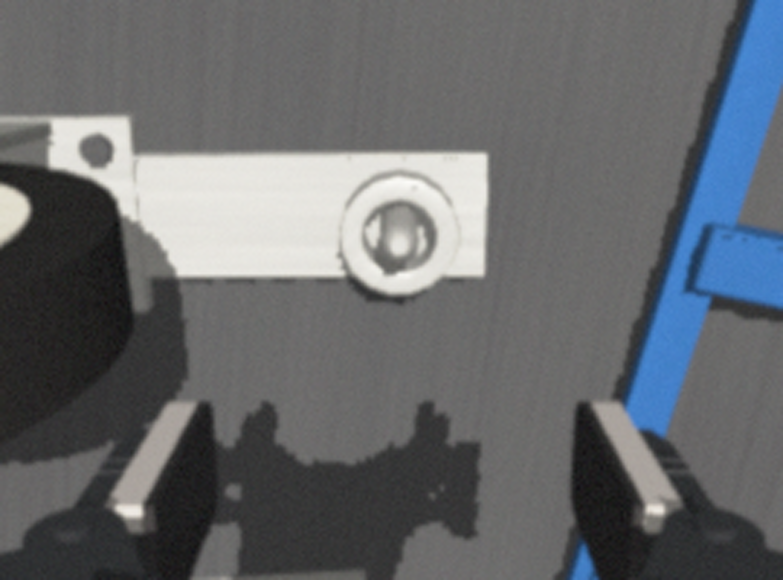

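The ring lies flat on the tongue with the pin centred in its hole, at side view (215,335) and wrist view (400,235). The gripper is clear and nothing else has been disturbed.

```bash
python3 -c "
from workcell import *
print(hand_in())"
```

```text
the job is handed in; nothing more can be done
None
```

I found the worn bearing on the left-hand wheel: its tyre moved about 9–10 mm each way, against a firm stop at about 6 N. I put the steel ring flat on the base plate over that stand's pin and handed the job in at about 27 s; I didn't rock the other two wheels, because that travel was already conclusive.

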